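# Release the bearing's spring tray and catch it with the other finger

### The arm

A 6-joint arm with a two-finger parallel gripper is mounted at the origin on the work surface. World frame = base frame: x ahead of the robot, y to its left, z up, the work surface at z = 0. Lengths are in m, angles in rad, forces in N, time in s.
With the tool pointing down it reaches from about 0.4 to 0.825 m from the base axis. Payload 7 kg.
Tool frame: the origin (TCP) lies at the very end of the fingers, on their centre line; the grasp point (between the pads) lies 19 mm behind it (arm.pinch_z is the z of the grasp point in the tool frame, in m); z points along the fingers, y is the direction in which the jaws open and shut (so a half turn about z gives the same grasp; the last joint's range is limited). The gripper opens to 88 mm and grips with 3 to 60 N. Pads are 19 mm wide; open, the fingers measure 130 mm over their backs; the gripper's body (78 mm by 193 mm) begins 47 mm behind the grasp point.
Start: joints at [1.468, 0.359, 0.012, 0, -1.224, -0.288], TCP at [0.257, 0.624, 0.227] pointing down, gripper open.
Joint ranges: [-3.07, 3.07], [-1.43, 2.12], [-1.02, 1.25], [-3.03, 1.67], [-3.05, -0], [-3.03, 3.03]. Speed limits (rad/s): [2.39, 2.39, 3.01, 3.14, 3.14, 3.14].

### API

Orientations are given as [roll, pitch, yaw] about the fixed x, y, z axes, in that order (R = Rz(yaw) Ry(pitch) Rx(roll)).
In Python, from station import arm gives the robot as it stands.
- The arm moves only by the tool drive_tool, never from a script. Its argument "targets" is a list of rows, each a list of 6 numbers: the shift along the world's x, y, z in units of 0.04 m (1.0 is 0.04 m), then the turn, a rotation vector about the world's x, y, z in units of 6 degrees (1.0 is 6 degrees). In form: [[x, y, z, wx, wy, wz], ...]. A call has 1 to 5 rows; each row shifts and turns the commanded pose from where the row before left it; what a row does not reach is not made up. A row lasts 1/8 s, in which the tool goes at most 62.5 mm and 10.7 degrees, less where a joint would pass 70% of its speed; a pose out of reach is approached as far as the arm can. A call with a number of a shift or a turn outside -1 to 1 is refused whole. A call with a gripper value outside its range is refused whole. "claw" is the opening, from 0 (shut) to 1 (fully open), set as the call begins (left out, the last holds). The fingers move at their own pace and stop on an object; "newtons" is the grip in N (left out, the last holds). Time passes only in rows, so rows that do not move let the fingers close. It gives the time, the measured TCP pose, the force and the opening at its end, in the units of the state.
- arm.get_state(): the state, without advancing time (a new reading comes with each control period).
- arm.grab_frame(name): name is "side" or "top" or "wrist"; returns (picture, depth): 420x560x3 uint8, red, green, blue; 420x560 float32, m along the optical axis (not along the pixel's ray), 0 where there is no reading.
- arm.get_calibration(name): a dict with "mtx" (3x3 intrinsics, pixels), "origin" and "rotation" of the camera in the world. Camera axes: x right, y up, looking along -z (the intrinsics and any distortion apply to the point x, -y, -z); pixel columns grow to the right and rows downward; lengths in m; the calibration is good to about 2 mm. A picture is of the moment at which its call begins: read the wrist's pose just before it. get_calibration takes no time and is no camera call; for the wrist camera it gives the pose at the moment of the call.
- arm.job_done(): hands the job in, once; it reports no verdict.
Trained networks look in the newest picture that a camera, given by its name, has taken for a name from the list of things; names that differ only in an ending like _2 or _b are one class to them, and where a whole thing is asked for, a point or a joint stands for the part that bears it (a point fixed in the world has none). Each returns a list of dicts, best first, with "score" (0 to 1); they miss things now and then, are a little off and sometimes report something else, mostly with a low value. They report only what shows in the picture. A call takes as long as a camera call.
- arm.search_frame(target, camera): "point" ([x, y, z] in m, in the coordinates of the camera as it stood for that picture, good to about 4 mm: the middle of the surface that is visible of it).
- arm.cut_out(target, camera): "pixels" (420x560 bool, what is visible of it).
- arm.landmark_of(target, camera): "point" ([x, y, z] in m, in the coordinates of the camera as it stood for that picture, good to about 4 mm: a listed point, or the origin of a listed thing).
The state is a dict: "t": time; "q": joint angles; "qd": joint speeds; "joint_efforts": joint torques, N m; "eef_pos": TCP position; "ee_rot": TCP orientation; "force": force on the tool from outside, world axes, zero at the start; "moment": the same for the moment, N m; "width": finger opening in m.
Only numpy, scipy, OpenCV 4.12 (cv2) and the standard library are available. Lean on these libraries where they do the work, as an engineer would, in place of code of your own. Each camera call takes 0.05 s, during which the arm holds its last target. There are 200 camera calls.

### The job

Of the two spring-eject trays on the stores desk, release the one that holds the flat ball bearing: press its key down with one finger and, with the other finger of the same hand waiting in front of the tray's upright face plate, stop the tray when it has sprung out at least a centimetre but before it is half way out. Finish while holding like that: one finger keeping the key down, the tray at rest against the other. Grasp and lift nothing, leave the bearing lying in its pocket, the other tray shut and everything else on the desk where it is.

Things in the scene. Friction and masses are not known exactly. Their poses are not given: they have to be found in the camera images.
- bearing_unit: Fixed grey base of the spring-eject tray that holds the ball bearing: 150 (x) x 140 (y) mm, bolted down. Origin: centre of its underside, on the desk; its -x axis is the way the tray springs out (roughly towards the robot), z up. The two units are alike. On its +y side a grey key housing (x -60 to +62, y +20 to +62, top 40 above the desk) carries the key; on its -y side the aluminium tray lies low (top 20 above the desk); a spring housing 50 tall stands at its rear (+x) end.
- bearing_key_top (a point): Centre of the top of the release key of that unit (axes as the unit's): a ribbed grey plastic key 24 (x) x 36 (y) mm on the key housing, top 52 mm above the desk when up, 43 when fully down. The point goes down with the key.
- bearing_key (a joint): Travel of that key straight down, m: 0 up, 0.009 fully down; sprung, 2 N to start and 6 N fully down, and comes up when let go. The latch lets the tray go at about 0.005.
- bearing_face (a point): Point on the top edge of the front surface of that tray's upright face plate, level with the key in the unit's y (axes as the unit's); moves with the tray. The plate is aluminium, 8 thick (x), 130 wide (y), and reaches from 10 to 72 mm above the desk. With the tray shut its front surface is 30 mm, and its back 22 mm, in front (-x) of the key's centre; nothing stands in front of it. The plate rises 20 mm above the key at rest.
- bearing_tray (a joint): How far that tray has come out, m: 0 shut and latched (up to 0.001 of play), 0.09 fully out, 0.045 half way. Once let go a spring of 4 to 5 N drives it, damped to about 0.1 m/s, so it is half way in about half a second and only something already waiting in its way will stop it.
- bearing_pocket (a point): Centre of the floor of the square pocket (51 mm inside, rim 6 mm high) in that tray, 20 mm above the desk; moves with the tray.
- bush_unit: Fixed grey base of the spring-eject tray that holds the flanged bush: 150 (x) x 140 (y) mm, bolted down. Origin: centre of its underside, on the desk; its -x axis is the way the tray springs out (roughly towards the robot), z up. The two units are alike. On its +y side a grey key housing (x -60 to +62, y +20 to +62, top 40 above the desk) carries the key; on its -y side the aluminium tray lies low (top 20 above the desk); a spring housing 50 tall stands at its rear (+x) end.
- bush_key_top (a point): Centre of the top of the release key of that unit (axes as the unit's): a ribbed grey plastic key 24 (x) x 36 (y) mm on the key housing, top 52 mm above the desk when up, 43 when fully down. The point goes down with the key.
- bush_key (a joint): Travel of that key straight down, m: 0 up, 0.009 fully down; sprung, 2 N to start and 6 N fully down, and comes up when let go. The latch lets the tray go at about 0.005.
- bush_face (a point): Point on the top edge of the front surface of that tray's upright face plate, level with the key in the unit's y (axes as the unit's); moves with the tray. The plate is aluminium, 8 thick (x), 130 wide (y), and reaches from 10 to 72 mm above the desk. With the tray shut its front surface is 30 mm, and its back 22 mm, in front (-x) of the key's centre; nothing stands in front of it. The plate rises 20 mm above the key at rest.
- bush_tray (a joint): How far that tray has come out, m: 0 shut and latched (up to 0.001 of play), 0.09 fully out, 0.045 half way. Once let go a spring of 4 to 5 N drives it, damped to about 0.1 m/s, so it is half way in about half a second and only something already waiting in its way will stop it.
- bush_pocket (a point): Centre of the floor of the square pocket (51 mm inside, rim 6 mm high) in that tray, 20 mm above the desk; moves with the tray.
- bearing: Ball bearing, a flat steel ring 47 outside, 20 bore, 14 thick, lying loose in the pocket of its tray. Origin: centre of its underside.
- bush: Steel flanged bush standing in the pocket of the other tray: flange 46 diameter and 8 thick, stem 28 diameter, 42 tall in all. Origin: centre of its underside.
- carton_a: Bystander, loose on the desk, to be left alone: closed brown cardboard carton 60 x 60 x 45 tall mm. Origin: on its underside, about the middle.
- carton_b: Bystander, loose on the desk, to be left alone: closed blue carton 70 x 50 x 35 tall mm. Origin: on its underside, about the middle.
- grease_tin: Bystander, loose on the desk, to be left alone: round steel tin, 60 diameter, 75 tall mm. Origin: on its underside, about the middle.
- stamp: Bystander, loose on the desk, to be left alone: upright wooden rubber stamp, 34 diameter, 62 tall mm. Origin: on its underside, about the middle.
- stapler: Bystander, loose on the desk, to be left alone: black stapler 120 long, 32 wide, 40 tall mm. Origin: on its underside, about the middle.
- plug: Bystander, loose on the desk, to be left alone: small spark plug lying flat along its x axis, 68 mm long (x -10 to +58), 21 thick. Origin: on its underside near the thick end.
- pen_pot: Bystander, loose on the desk, to be left alone: empty black pen pot, 72 diameter, 90 tall mm. Origin: on its underside, about the middle.

How it is judged:
By the outcome, as a careful person would: the job done as asked, in the order asked, and still so for the second after the job is handed in, while the arm keeps its last pose, push and grip.
It also fails if it takes over 37 s, if anything falls off the work surface, if the arm or the gripper's body presses on something with over 40 N, if the wrist force passes 120 N, or if a joint passes its speed limit or range.

## Working session

There is one attempt and no reset: what is moved stays moved. The work goes in short steps, Python scripts to look and compute and a tool call to move; the robot and the scene stay as the last step left them, time stands still between calls to the robot, and variables do not carry over. Pictures are saved under pics/ and viewed, about 8 in all and at most 12, crops included, and the job is handed in when it is done.

Besides the shell and the picture viewer there is one more tool, called after "Call:" as name(argument=value, ...), one argument or row to a line, values as JSON. drive_tool: Moves the arm, as the interface text tells. Shifts and turns lie within -1 to 1; 1 stands for 0.04 m of shift or 6 degrees of turn. Its arguments: {"type":"object","properties":{"targets":{"type":"array"},"claw":{"type":"number"},"newtons":{"type":"number"}},"required":["targets"]}

```bash
mkdir -p pics; cat > h.py <<'E'
import numpy as np, cv2
from station import arm
def W(p,c):
    k=arm.get_calibration(c); return np.array(k["rotation"])@np.array(p)+np.array(k["origin"])
def cloud(c,d):
    k=arm.get_calibration(c); m=np.array(k["mtx"]); v,u=np.mgrid[:420,:560]
    P=np.stack([(u-m[0,2])/m[0,0]*d,-(v-m[1,2])/m[1,1]*d,-d],-1)
    return P@np.array(k["rotation"]).T+np.array(k["origin"])
def save(n,im): cv2.imwrite("pics/"+n+".png",im[...,::-1])
E
python3 - <<'E'
from h import *
a,d=arm.grab_frame("top"); np.set_printoptions(precision=4,suppress=True)
for n in ["bearing_unit","bearing_key_top","bearing_face","bearing_pocket","bearing","bush_key_top","bush_face","bush_pocket","bush"]:
    for r in arm.landmark_of(n,"top")[:2]: print(n,round(r["score"],2),W(r["point"],"top"))
b,_=arm.grab_frame("side"); 
for n in ["bearing_key_top","bearing","bush","bush_key_top"]:
    for r in arm.landmark_of(n,"side")[:2]: print("side",n,round(r["score"],2),W(r["point"],"side"))
save("ts",cv2.resize(np.vstack([a,b]),None,fx=.71,fy=.71)); print(arm.get_state()); print(arm.get_calibration("top"))
E
```

```text
bearing_unit 0.96 [2.0662 1.5207 2.5061]
bearing_unit 0.27 [2.0186 1.4731 2.4585]
bearing_key_top 0.66 [1.9847 1.4393 2.4247]
bearing_face 0.85 [1.9393 1.3939 2.3793]
bearing_pocket 0.89 [2.0366 1.4911 2.4765]
bearing_pocket 0.63 [2.0702 1.5247 2.5101]
bearing 0.83 [2.0316 1.4861 2.4715]
bush_key_top 0.63 [1.9676 1.4221 2.4075]
bush_key_top 0.21 [2.0199 1.4745 2.4599]
bush_face 0.68 [1.9263 1.3808 2.3662]
bush_pocket 0.87 [2.021  1.4756 2.461 ]
bush 0.6 [2.0294 1.4839 2.4693]
bush 0.49 [2.0449 1.4995 2.4848]
side bearing_key_top 0.6 [0.8347 0.1941 1.3965]
side bearing_key_top 0.6 [0.9239 0.2833 1.4857]
side bearing 0.5 [0.925  0.2844 1.4868]
side bush 0.67 [0.8406 0.2    1.4024]
side bush_key_top 0.73 [0.8073 0.1667 1.3691]
side bush_key_top 0.66 [0.974  0.3334 1.5358]
{'t': 0.75, 'q': array([ 1.4681,  0.3586,  0.0119, -0.    , -1.2241, -0.2881]), 'qd': array([-0.0017,  0.0002,  0.0015,  0.0011, -0.0001, -0.0026]), 'joint_efforts': array([  0.0007, -58.2238,  29.3265,   7.0014,   0.0124,  -0.    ]), 'eef_pos': array([0.2571, 0.6241, 0.2266]), 'ee_rot': array([-3.1415,  0.    , -0.3908]), 'force': array([-0.5294,  0.5627,  0.5219]), 'moment': array([-0.0013, -0.0143, -0.0119]), 'width': 0.08753634708577729}
{'mtx': array([[379.8392,   0.    , 286.4646],
       [  0.    , 379.8392, 212.7628],
       [  0.    ,   0.    ,   1.    ]]), 'origin': array([ 0.5243, -0.0212,  0.9642]), 'rotation': array([ 0.0764,  0.021 , -1.5744])}
```

View pics/ts.png

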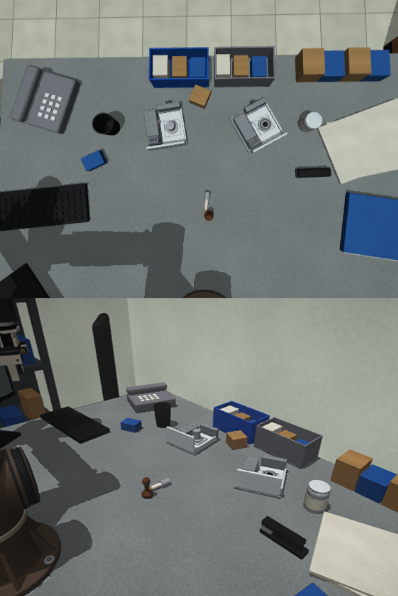

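The frame shows two units: the left one near (165,125) and the right one near (260,125) in the scaled top view. The calibration rotation is roll-pitch-yaw rather than a matrix, so I'll fix the helper.

```bash
cat > h.py <<'E'
import numpy as np, cv2
from scipy.spatial.transform import Rotation as Ro
from station import arm
np.set_printoptions(precision=4,suppress=True)
def K(c):
    k=arm.get_calibration(c); return np.array(k["mtx"]),Ro.from_euler("xyz",k["rotation"]).as_matrix(),np.array(k["origin"])
def W(p,c):
    m,R,o=K(c); return R@np.array(p)+o
def cloud(c,d):
    m,R,o=K(c); v,u=np.mgrid[:420,:560]
    return np.stack([(u-m[0,2])/m[0,0]*d,-(v-m[1,2])/m[1,1]*d,-d],-1)@R.T+o
def save(n,im): cv2.imwrite("pics/"+n+".png",im[...,::-1])
E
python3 - <<'E'
from h import *
a,d=arm.grab_frame("top")
for n in ["bearing_unit","bearing_key_top","bearing_face","bearing_pocket","bearing","bush_unit","bush_key_top","bush_face","bush_pocket","bush","carton_a","grease_tin","stapler","plug","stamp"]:
    for r in arm.landmark_of(n,"top")[:2]: print(n,round(r["score"],2),W(r["point"],"top"))
P=cloud("top",d); np.save("P.npy",P)
b,db=arm.grab_frame("side")
for n in ["bearing_key_top","bearing_face","bearing","bush","bush_key_top"]:
    for r in arm.landmark_of(n,"side")[:2]: print("side",n,round(r["score"],2),W(r["point"],"side"))
save("crop",np.hstack([cv2.resize(a[130:220,190:410],(704,288),interpolation=3)]*1+[]))
save("crop",np.vstack([cv2.resize(a[130:220,190:410],(704,288),interpolation=3),cv2.resize(b[165:295,220:480],(600,300),interpolation=3).copy() if 0 else cv2.resize(b[165:285,220:480],(704,310),interpolation=3)]))
E
```

```text
bearing_unit 0.82 [ 0.6792 -0.1919  0.0014]
bearing_key_top 0.7 [ 0.5658  0.3867 -0.003 ]
bearing_key_top 0.68 [ 0.6282 -0.1791  0.0478]
bearing_face 0.94 [ 0.5969 -0.1929  0.0701]
bearing_face 0.48 [0.6843 0.3308 0.0033]
bearing_pocket 0.91 [ 0.6901 -0.214   0.0188]
bearing_pocket 0.55 [ 0.5978 -0.187   0.0747]
bearing 0.82 [ 0.6911 -0.217   0.0236]
bush_unit 0.67 [0.6827 0.1369 0.0004]
bush_unit 0.36 [ 0.6915 -0.215   0.0212]
bush_key_top 0.6 [ 0.5217 -0.3872 -0.0047]
bush_key_top 0.51 [0.636  0.173  0.0507]
bush_face 0.63 [0.6021 0.1648 0.0719]
bush_pocket 0.79 [0.6794 0.111  0.019 ]
bush 0.7 [0.6835 0.1121 0.0178]
carton_a 0.77 [0.7867 0.0052 0.003 ]
carton_a 0.77 [ 0.5649  0.3854 -0.0017]
grease_tin 0.6 [ 0.6929 -0.369  -0.0023]
stapler 0.92 [ 0.5188 -0.3836 -0.0003]
plug 0.47 [ 0.442  -0.0114 -0.0016]
plug 0.42 [0.7858 0.0071 0.0001]
stamp 0.74 [ 0.3754 -0.0195 -0.0028]
side bearing_key_top 0.45 [ 0.6263 -0.1766  0.0506]
side bearing_face 0.85 [ 0.5978 -0.1882  0.0711]
side bearing 0.41 [ 0.6874 -0.2127  0.0277]
side bush 0.7 [0.6803 0.1107 0.02  ]
side bush 0.48 [0.6844 0.3299 0.    ]
side bush_key_top 0.41 [ 0.6883 -0.2149  0.0219]
```

View pics/crop.png

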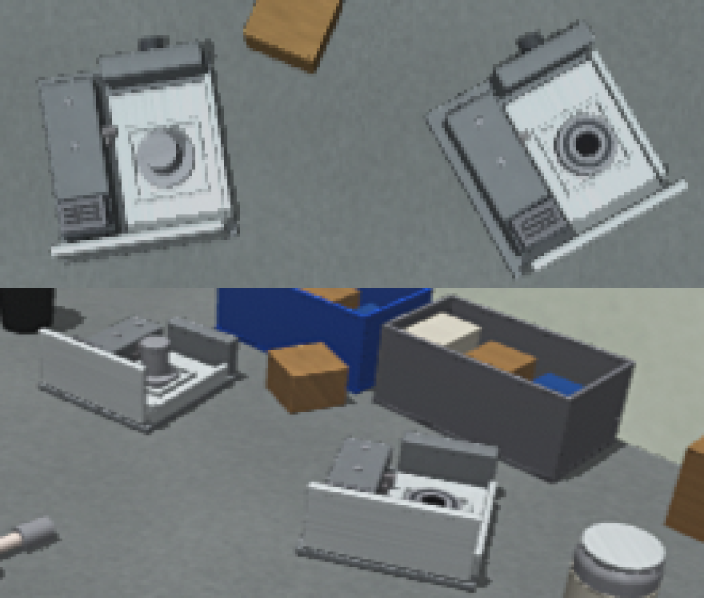

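The right-hand unit (crop ~(560,150), world y≈-0.2) has the flat ring, so it is the bearing unit; the left holds the bush. I'll get its yaw from the plate's top edge and start the move.

```bash
python3 - <<'E'
from h import *
P=np.load("P.npy").reshape(-1,3)
m=(P[:,0]>.55)&(P[:,0]<.72)&(P[:,1]>-.30)&(P[:,1]<-.12)&(P[:,2]>.060)&(P[:,2]<.085)
Q=P[m]; c=Q[:,:2].mean(0); u,s,v=np.linalg.svd(Q[:,:2]-c); d=v[0]*np.sign(-v[0][1])
print(len(Q),c,s,"yaw",np.degrees(np.arctan2(d[0],-d[1])),np.median(Q[:,2])); t=(Q[:,:2]-c)@d; print(t.min(),t.max())
E
```

```text
190 [ 0.6222 -0.2218] [0.519  0.0319] yaw 28.31520053704392 0.0714904621909882
-0.0633479911380201 0.06557456173997459
```

Call:
drive_tool(
  targets=[
    [0.4,-1,0,0,0,-0.3],
    [0.4,-1,0,0,0,-0.3],
    [0.4,-1,0,0,0,-0.3],
    [0.4,-1,0,0,0,-0.3],
    [0.4,-1,0,0,0,-0.3],
  ],
  claw=0.53,
  newtons=40,
)

```text
t: 2.48
eef_pos: [0.3375, 0.4228, 0.2268]
ee_rot: [-3.141, 0.0, -0.549]
force: [-0.2, -0.0, 0.8]
width: 0.0479
```

Call:
drive_tool(
  targets=[
    [0.4,-1,0,0,0,-0.34],
    [0.4,-1,0,0,0,-0.34],
    [0.4,-1,0,0,0,-0.34],
    [0.4,-1,0,0,0,-0.34],
    [0.4,-1,0,0,0,-0.34],
  ],
)

```text
t: 3.1
eef_pos: [0.4175, 0.2228, 0.2269]
ee_rot: [-3.141, -0.0, -0.727]
force: [-0.0, 0.3, -0.1]
width: 0.0463
```

Call:
drive_tool(
  targets=[
    [0.4,-1,0,0,0,-0.34],
    [0.4,-1,0,0,0,-0.34],
    [0.4,-1,0,0,0,-0.34],
    [0.4,-1,0,0,0,-0.34],
    [0.4,-1,0,0,0,-0.34],
  ],
)

```text
t: 3.72
eef_pos: [0.4976, 0.0227, 0.2269]
ee_rot: [-3.141, -0.0, -0.905]
force: [2.0, -0.0, 0.1]
width: 0.0464
```

Call:
drive_tool(
  targets=[
    [0.4,-1,0,0,0,-0.34],
    [0.4,-1,0,0,0,-0.34],
    [0.4,-1,0,0,0,-0.34],
    [0.4,-1,0,0,0,-0.34],
    [0.4,-0.5,0,0,0,-0.34],
  ],
)

```text
t: 4.35
eef_pos: [0.5774, -0.1579, 0.2265]
ee_rot: [3.142, -0.0, -1.085]
force: [-0.8, 0.8, 0.3]
width: 0.0464
```

Call:
drive_tool(
  targets=[
    [0.4,-0.2,0,0,0,0],
    [0,0,0,0,0,0],
    [0,0,0,0,0,0],
  ],
)

```text
t: 4.72
eef_pos: [0.5927, -0.1637, 0.2264]
ee_rot: [3.141, 0.0, -1.082]
force: [-0.3, -0.4, 0.5]
width: 0.0467
```

```bash
python3 - <<'E'
from h import *
s=arm.get_state(); print(s["t"],s["eef_pos"],s["ee_rot"],s["width"],s["force"])
a,d=arm.grab_frame("wrist"); P=cloud("wrist",d); np.save("Pw.npy",P)
for n in ["bearing_key_top","bearing_face","bearing"]:
    for r in arm.landmark_of(n,"wrist")[:2]: print(n,round(r["score"],2),W(r["point"],"wrist"))
save("w1",a)
Q=P.reshape(-1,3); m=(abs(Q[:,0]-.625)<.09)&(abs(Q[:,1]+.22)<.09)&(Q[:,2]>.064)&(Q[:,2]<.08); Q=Q[m]
if len(Q):
  c=np.median(Q[:,:2],0); v=np.linalg.svd(Q[:,:2]-Q[:,:2].mean(0))[2] if len(Q)<5000 else cv2.PCACompute(Q[:,:2].astype(np.float32),None)[1]; d=v[0]*np.sign(-v[0][1]); print(len(Q),c,"yaw",np.degrees(np.arctan2(d[0],-d[1])),np.median(Q[:,2])); t=(Q[:,:2]-c)@d; n=(Q[:,:2]-c)@[-d[1],d[0]];print(np.percentile(t,[1,99]),np.percentile(n,[2,98]))
E
```

```text
4.725 [ 0.5927 -0.1637  0.2264] [ 3.1413  0.0003 -1.082 ] 0.046749694169682214 [-0.3348 -0.3635  0.4626]
bearing_face 0.97 [ 0.5959 -0.1847  0.0702]
bearing 0.72 [ 0.6837 -0.2196  0.0199]
bearing 0.53 [ 0.6821 -0.1836  0.0013]
1101 [ 0.6218 -0.2278] yaw 28.42634804769328 0.07145685390146334
[-0.0699  0.0563] [-0.0035  0.0042]
```

View pics/w1.png

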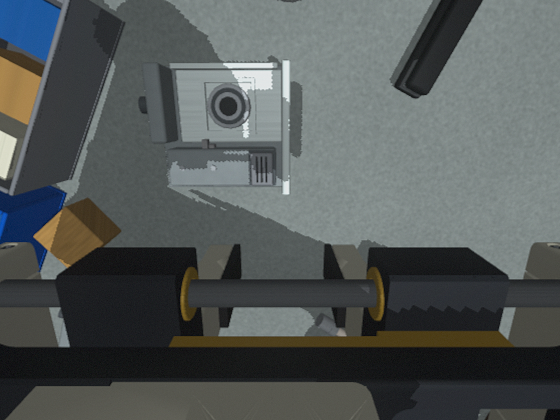

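The wrist view confirms the flat ring at (228,105), with its key at (262,168) and the plate top at column 286. Next I'll line up so the key finger is above the key and the plate sits between the fingers, then stop above it for a check.

Call:
drive_tool(
  targets=[
    [0.07,-0.64,0,0,0,0.07],
    [0,0,-1,0,0,0],
    [0,0,-1,0,0,0],
    [0,0,-1,0,0,0],
    [0,0,0,0,0,0],
  ],
)

```text
t: 5.55
eef_pos: [0.5936, -0.1891, 0.1039]
ee_rot: [3.137, 0.003, -1.075]
force: [0.3, 0.1, 0.4]
width: 0.0466
```

```bash
python3 - <<'E'
from h import *
s=arm.get_state(); print(s["t"],s["eef_pos"],s["ee_rot"],s["width"],s["force"])
a,d=arm.grab_frame("wrist"); b,_=arm.grab_frame("side"); P=cloud("wrist",d)
save("w2",np.vstack([a[100:400],cv2.resize(b[160:300,280:480],(560,392),interpolation=3)[:300]]))
for n in ["bearing_key_top","bearing_face"]:
  for c in ["wrist","side"]:
    for r in arm.landmark_of(n,c)[:1]: print(n,c,round(r["score"],2),W(r["point"],c))
# plate top in the wrist cloud, in unit axes about assumed key (0.624,-0.174)
th=np.radians(28.4); n=np.array([np.cos(th),np.sin(th)]); y=np.array([-n[1],n[0]])
Q=P.reshape(-1,3); q=Q[:,:2]-[.624,-.174]; u,w=q@n,q@y
m=(abs(u+26)>0)&(u>-.05)&(u<0)&(w>-.12)&(w<.04)&(Q[:,2]>.064)&(Q[:,2]<.08); print(m.sum())
if m.sum(): print(np.percentile(u[m],[3,50,97]),np.percentile(w[m],[1,99]),np.polyfit(w[m],u[m],1))
E
```

```text
5.55 [ 0.5936 -0.1891  0.1039] [ 3.1366  0.0033 -1.0747] 0.04657626805888343 [0.281  0.1385 0.356 ]
bearing_key_top wrist 0.83 [ 0.6241 -0.1776  0.0547]
bearing_face wrist 0.95 [ 0.599  -0.1831  0.0736]
bearing_face side 0.96 [ 0.5935 -0.1877  0.0698]
2643
[-0.0286 -0.0249 -0.021 ] [-0.1047  0.0208] [ 0.0022 -0.0247]
```

View pics/w2.png

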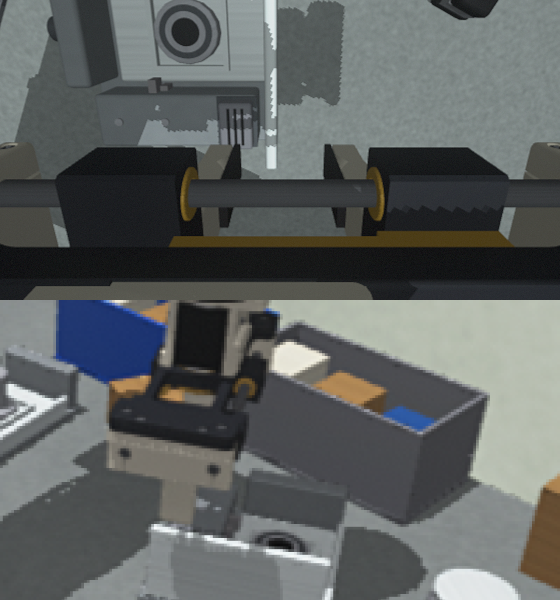

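The wrist picture shows the key at (238,120) and the plate edge at column 271, between the fingers. The plate measures about 1 mm from where I predicted, so I shift about 2.5 mm along the unit's x axis and go down to just above the key.

Call:
drive_tool(
  targets=[
    [0.055,0.03,-0.6,0,0,0],
    [0,0,-0.57,0,0,0],
    [0,0,0,0,0,0],
    [0,0,0,0,0,0],
  ],
)

```text
t: 6.35
eef_pos: [0.599, -0.1885, 0.0612]
ee_rot: [-3.14, -0.001, -1.074]
force: [0.4, -1.1, -0.1]
width: 0.0465
```

```bash
python3 - <<'E'
from h import *
a,_=arm.grab_frame("wrist"); b,_=arm.grab_frame("side")
save("w3",np.vstack([a[80:300,100:460],cv2.resize(b[190:280,310:430],(360,270),interpolation=3)]))
s=arm.get_state(); print(s["t"],s["eef_pos"],s["ee_rot"],s["width"],s["force"])
E
```

```text
6.45 [ 0.5991 -0.1884  0.0613] [-3.1398 -0.0013 -1.0744] 0.046380860828163305 [0.1523 0.2256 0.6623]
```

View pics/w3.png

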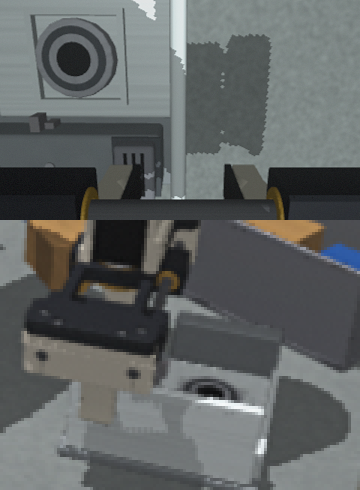

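The front finger is below the plate's top edge, in front of it. The key finger is over the key and clear of the plate's back. Pressing now.

Call:
drive_tool(
  targets=[
    [-0.03,-0.02,-0.2,0,0,0],
    [0,0,-0.1,0,0,0],
    [0,0,-0.05,0,0,0],
    [0,0,-0.04,0,0,0],
    [0,0,0,0,0,0],
  ],
)

```text
t: 7.08
eef_pos: [0.5972, -0.1893, 0.0444]
ee_rot: [-3.141, -0.001, -1.074]
force: [0.8, -0.8, 4.9]
width: 0.0468
```

Call:
drive_tool(
  targets=[
    [0,0,-0.03,0,0,0],
    [0,0,0,0,0,0],
    [0,0,0,0,0,0],
    [0,0,0,0,0,0],
    [0,0,0,0,0,0],
  ],
)

```text
t: 7.7
eef_pos: [0.5972, -0.1894, 0.0435]
ee_rot: [-3.141, -0.001, -1.075]
force: [0.8, 0.4, 7.4]
width: 0.0465
```

```bash
python3 - <<'E'
from h import *
a,d=arm.grab_frame("wrist"); b,_=arm.grab_frame("side"); P=cloud("wrist",d)
save("w4",np.vstack([a[80:300,100:460],cv2.resize(b[190:280,310:430],(360,270),interpolation=3)]))
th=np.radians(28.4); n=np.array([np.cos(th),np.sin(th)]); y=np.array([-n[1],n[0]])
Q=P.reshape(-1,3); q=Q[:,:2]-[.625,-.1735]; u,w=q@n,q@y
m=(u>-.13)&(u<0)&(w>-.12)&(w<-.02)&(Q[:,2]>.066)&(Q[:,2]<.08); print(m.sum(),np.percentile(u[m],[3,50,97]))
for c in ["wrist","side"]:
    for r in arm.landmark_of("bearing_face",c)[:1]: print(c,round(r["score"],2),((W(r["point"],c)[:2]-[.625,-.1735])@n))
s=arm.get_state(); print(s["t"],s["eef_pos"],s["width"],s["force"])
E
```

```text
4004 [-0.0556 -0.0516 -0.0481]
wrist 0.67 -0.054132864697902676
side 0.91 -0.05461757750854794
7.9 [ 0.5972 -0.1894  0.0435] 0.046498199622021286 [-0.503  -0.5555  7.2671]
```

View pics/w4.png

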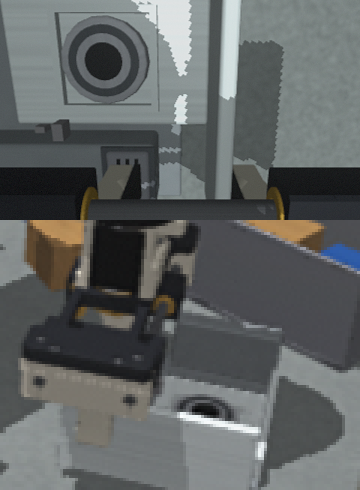

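The tray stands about 25.6 mm out and the finger's inner face is at about 25.3 mm, so they agree. The sideways force reads near zero where I expected about 4 N of spring push. To check the contact, I'll back off 2 mm and see whether the tray follows.

Call:
drive_tool(
  targets=[
    [-0.045,-0.024,0,0,0,0],
    [0,0,0,0,0,0],
    [0,0,0,0,0,0],
    [0,0,0,0,0,0],
  ],
)

```text
t: 8.4
eef_pos: [0.5955, -0.1903, 0.0436]
ee_rot: [-3.141, -0.001, -1.074]
force: [-0.7, -0.6, 6.7]
width: 0.0462
```

```bash
cat > c.py <<'E'
from h import *
f=[]
for i in range(3):
  a,d=arm.grab_frame("wrist"); P=cloud("wrist",d); s=arm.get_state(); f.append(s["force"])
  n=np.array([np.cos(np.radians(28.4)),np.sin(np.radians(28.4))]); y=np.array([-n[1],n[0]])
  Q=P.reshape(-1,3); q=Q[:,:2]-[.625,-.1735]; u,w=q@n,q@y
  m=(u>-.13)&(u<0)&(w>-.12)&(w<-.02)&(Q[:,2]>.066)&(Q[:,2]<.08); print("plate",np.percentile(u[m],[3,50,97]))
print(s["t"],s["eef_pos"],s["width"],"tcp u",(s["eef_pos"][:2]-[.625,-.1735])@n,"force",np.mean(f,0),s["moment"])
E
python3 c.py
```

```text
plate [-0.0576 -0.0536 -0.05  ]
plate [-0.0576 -0.0536 -0.05  ]
plate [-0.0576 -0.0536 -0.05  ]
8.55 [ 0.5955 -0.1903  0.0435] 0.04624831373755174 tcp u -0.03398010538811606 force [ 0.3903 -0.3512  6.8455] [-0.101  -0.202  -0.0506]
```

The tray followed by exactly 2 mm, to about 27.6 mm out, and three readings in a row show it at rest. The key force is about 6.8 N, so the key is fully down. Handing in.

```bash
python3 -c "
from station import arm
print(arm.job_done())"
```

```text
the job is handed in; nothing more can be done
None
```

I released the bearing tray, the right-hand unit. One finger holds its key down, and the tray rests against the other finger about 27.6 mm out. That is inside the 10–45 mm window. I handed the job in at about 8.6 s; it reports no verdict.

**Last checks:**
- **Key:** it pushes back with about 6.8 N at a fingertip height of 43.5 mm, which means it is fully down.
- **Tray:** three wrist-camera readings in a row were identical. When I backed the hand off 2 mm, the tray followed by 2 mm, so it is in contact and at rest.
- **Bearing:** it was still lying in its pocket in the last picture I viewed, taken before that 2 mm shift.

**What disagreed:** the wrist showed almost no sideways force, although the tray's spring should push with 4–5 N. I relied on the tray following the finger as evidence of contact.

I did not look again at the bush tray or the loose items after pressing. The hand kept well above them and felt no unexpected force.

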